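Load a gas trap into the bake-out station

ROBOT

A 7-joint arm with a two-finger parallel gripper is mounted at the origin on a cart in front of the work surface, level with it; the furniture and walls round the work are solid. World frame = base frame: x ahead of the robot, y to its left, z up, the work surface at z = 0. Lengths are in mm, angles in rad, forces in N, time in s.
With the tool pointing down it reaches from about 400 to 875 mm from the base axis. Payload 4.4 kg.
Tool frame: the origin (TCP) lies at the very end of the fingers, on their centre line; the grasp point (between the pads) lies 19 mm behind it (grip_depth is the distance from the TCP to the grasp point, in mm); z points along the fingers, y is the direction in which the jaws open and shut (so a half turn about z gives the same grasp; the last joint's range is limited). The gripper opens to 85 mm and grips with 20 to 120 N. Pads are 22 mm wide; open, the fingers measure 114 mm over their backs; the gripper's body (76 mm by 85 mm) begins 54 mm behind the grasp point. The pads swing forward as they close: fully open they stand 13 mm farther back than shut.
Start: joints at [1.126, 0.628, 0.038, 1.517, -0.027, 0.996, -0.02], TCP at [240.403, -603.924, 209.713] pointing down, gripper open.
Joint ranges: [-3.06, 3.06], [-0.37, 2.12], [-1.25, 1.32], [0.18, 2.47], [-1.1, 4.24], [0.23, 1.98], [-2.94, 2.94]. Speed limits (rad/s): [2.57, 2.57, 3.14, 3.14, 3.14, 3.14, 3.14].

INTERFACE

Orientations are given as [roll, pitch, yaw] about the fixed x, y, z axes, in that order (R = Rz(yaw) Ry(pitch) Rx(roll)).
In Python, from cell import read_state, get_image, finish_job, recognise, outline_of, grip_depth gives the robot as it stands. The module is installed in compiled form; this text tells all that it offers.
- The arm moves only by the tool send_rows, never from a script. Its argument "rows" is a list of rows, each a list of 5 numbers: the gripper command: -1 is shut, 1 is fully open, values between are in proportion, then the shift along the tool's x, y, z in m, then the turn about the tool's z in rad. In form: [[claw, tx, ty, tz, roll], ...]. A call has 1 to 12 rows; each row shifts and turns the pose as measured when the row begins, along the tool's axes as they then stand; what a row does not reach is not made up. A row lasts 1/12 s, in which the tool goes at most 41.7 mm and 7.16 degrees, less where a joint would pass 70% of its speed; a pose out of reach is approached as far as the arm can. A call with a gripper value outside its range is refused whole. The fingers move at their own pace and stop on an object; the grip force is fixed at half the most. Time passes only in rows, so rows that do not move let the fingers close. It gives the time, the measured TCP pose, the force and the opening at its end, in the units of the state.
- read_state(): the state, without advancing time (a new reading comes with each control period).
- get_image(name): name is "scene" or "top" or "wrist"; returns a dict with "image" (400x640x3 uint8, blue, green, red), "z_map" (400x640 float32, mm along the optical axis (not along the pixel's ray), 0 where there is no reading), "K" (3x3 intrinsics, pixels), "R" (3x3) and "t" (3): a world point X has camera coordinates R X + t; the wrist camera has in their place "tool_from_camera" (4x4, takes a point from camera to tool coordinates, whose origin is the TCP and whose axes are the flange's). Camera axes: x right, y down, z forward; pixel columns grow to the right and rows downward; lengths in mm; the calibration is good to about 2 mm. A picture is of the moment at which its call begins: read the wrist's pose just before it.
- finish_job(): hands the job in, once; it reports no verdict.
Trained networks look in a picture, given as the dict that the camera call returned (one of the last four; its "shot" number tells which), for a name from the list of things; names that differ only in an ending like _2 or _b are one class to them, and where a whole thing is asked for, a point or a joint stands for the part that bears it (a point fixed in the world has none). Each returns a list of dicts, best first, with "score" (0 to 1); they miss things now and then, are a little off and sometimes report something else, mostly with a low value. They report only what shows in the picture. A call takes as long as a camera call.
- recognise(picture, query): "box" ([left, top, right, bottom] in pixels, round what is visible of it).
- outline_of(picture, query): "mask" (400x640 bool, what is visible of it) and "box" ([left, top, right, bottom] in pixels, round what is visible of it).
The state is a dict: "clock": time; "qpos": joint angles; "qd": joint speeds; "tau": joint torques, N m; "eef_pos": TCP position; "tool_rot": TCP orientation; "force": force on the tool from outside, world axes, zero at the start; "torque": the same for the moment, N m; "width": finger opening in mm.
Only numpy, scipy, OpenCV 4.12 (cv2) and the standard library are available. Lean on these libraries where they do the work, as an engineer would, in place of code of your own. Each camera call takes 0.05 s, during which the arm holds its last target.

TASK

A gas trap is lying loose on the bench to the right of the bake-out station. Lay it level into the empty pair of V saddles on the station's carriage, beside the trap that is already there, and let go of it; then push the carriage along the centre line of its rail, under the hood, fully home against the end stop. Both traps must end up lying level in their saddles, and the brown bottle must not be knocked over or pushed away.

Things in the scene. Friction and masses are not known exactly. Their poses are not given: they have to be found in the camera images.
- station: Fixed bake-out station: grey base plate 330 x 182 mm, 8 mm thick; T-section steel rail along its middle, top 22 mm above the bench; dark end stop and white sheet-metal hood, open at both ends, at the far end. Origin: centre of the plate's underside, on the bench. x runs along the rail from the loading end to the end stop, z up. Position and direction vary.
- station_stop (a point): Centre of the end stop's face that the carriage meets, 130 mm along the station's x from its origin, 30 mm above the bench. Axes as the station's.
- carriage: Sliding carriage, about 0.7 kg: steel deck 170 mm long (x) x 156 mm wide (y), its top 31 mm above the bench, on two slippery skids. Held on the rail by one guide shoe only 32 mm long under its rear part: it cannot be lifted off or turned. Origin: centre of the skids' underside, 12 mm above the bench; x along the rail to the stop. Starts 80 to 115 mm short of the stop; stays where it is left.
- push_tab (a point): Middle of the outer face of the smooth push tab (46 mm wide, 24 to 57 mm above the bench, black pad) at the carriage's rear edge, on the centre line, 40 mm above the bench. A flange 156 mm wide, up to 42 mm high, runs beside it. Pushed here along x the carriage slides with 2 to 6 N; pushed 20 mm or more to one side its short shoe cocks and wedges, and it jams however hard the push, until pushed here.
- carriage_nose (a point): Middle of the carriage's front edge, 30 mm above the bench, 171 mm ahead of push_tab. It meets station_stop when the carriage is fully home.
- saddle_empty (a point): Where a trap's centre comes to lie in the empty pair of saddles: 48 mm right of the carriage's centre line, 64.6 mm above the bench; the trap lies along x. The two steel saddles stand 32 mm ahead of and behind this point, 10 mm thick, 48 mm wide, tops 63 mm above the bench, with 90-degree V notches 42 mm wide at the top. Lengthways the trap may lie 15 mm off. Axes as the carriage's.
- saddle_full (a point): The same point of the left-hand pair of saddles, 48 mm to the left of the carriage's centre line; holds the trap that is already loaded.
- trap_new_center (a point): Centre of the loose gas trap on the bench: steel cylinder 32 mm in diameter, 110 mm long, with a hexagonal brass cap (36 mm across flats, 14 mm long) and a small nut at each end, 167 mm over all, about 0.3 kg. x is its long axis; both ends are alike. It lies on flats of its caps, its centre 18 mm above the bench.
- trap_loaded_center (a point): Centre of a second, identical trap, which already lies in the left-hand saddles.
- solvent_amber: Brown solvent bottle with a black cap, 67 mm in diameter and 135 mm high, standing on the bench to the left of the station; origin at the centre of its underside. Bystander.
- station_hood (a point): Middle of the hood's near edge, on its top, 98 mm above the bench and 85 mm along the station's x from its origin. The hood reaches 91 mm to either side and 78 mm farther along x; a small knob on it stands 115 mm above the bench. Axes as the station's.

How it is judged:
By the outcome, as a careful person would: the job done as asked, in the order asked, and still so for the second after the job is handed in, with the robot touching nothing.
It also fails if it takes over 48 s, if anything falls off the work surface, if the arm or the gripper's body presses on something with over 40 N, if the wrist force passes 120 N, or if a joint passes its speed limit or range.

## Working session

There is one attempt and no reset: what is moved stays moved. The work goes in short steps, Python scripts to look and compute and a tool call to move; the robot and the scene stay as the last step left them, time stands still between calls to the robot, and variables do not carry over. Pictures are saved under pics/ and viewed, and the job is handed in when it is done.

Besides the shell and the picture viewer there is one more tool, called after ">>>" by a JSON object that holds its "api" and its "payload". send_rows: Moves the arm, as the interface text tells. Its arguments: {"type":"object","properties":{"rows":{"type":"array"}},"required":["rows"]}

```bash
mkdir -p pics; ls; cat > h.py <<'E'
import numpy as np, cv2
from cell import *
def world(p,us,vs,z=None):
    zz=p["z_map"][vs,us] if z is None else z
    K=p["K"]; c=np.stack([(us-K[0,2])*zz/K[0,0],(vs-K[1,2])*zz/K[1,1],zz],-1)
    if "R" in p: return (c-p["t"])@p["R"]
    return c
def proj(p,X):
    c=np.atleast_2d(X)@p["R"].T+p["t"]; q=c@p["K"].T
    return q[:,:2]/q[:,2:]
E
python3 - <<'E'
from h import *
s=read_state(); print({k:np.round(v,3) for k,v in s.items()}, grip_depth if not callable(grip_depth) else grip_depth())
for n in ["scene","top"]:
    p=get_image(n); cv2.imwrite(f"pics/{n}0.png",p["image"])
    print(n,p["K"],-np.array(p["R"]).T@p["t"])
    for q in ["station","carriage","trap_new_center","solvent_amber","push_tab","station_hood"]:
        r=recognise(p,q); print(q,[(np.round(a["box"]),round(a["score"],2)) for a in r[:3]])
E
```

```text
pics
{'clock': np.float64(0.0), 'qpos': array([ 1.126,  0.629,  0.038,  1.518, -0.027,  0.996, -0.02 ]), 'qd': array([-0.   , -0.   ,  0.002, -0.001,  0.002,  0.   ,  0.   ]), 'tau': array([-2.0000e-03, -5.6340e+01,  1.2250e+00, -1.9344e+01,  1.1000e-02,
        1.0000e-02, -0.0000e+00]), 'eef_pos': array([ 240.142, -603.272,  208.769]), 'tool_rot': array([-3.14 ,  0.   ,  0.379]), 'force': array([-0.149, -0.254,  0.298]), 'torque': array([-0.059,  0.006, -0.08 ]), 'width': np.float64(85.555)} 18.700000000000003
scene [[379.28745908   0.         326.48620405]
 [  0.         379.28745908 201.24392002]
 [  0.           0.           1.        ]] [ 26.60434245 200.80225678 629.31678331]
station [(array([246., 160., 366., 293.]), 0.85)]
carriage [(array([268., 210., 358., 284.]), 0.87)]
trap_new_center [(array([398., 173., 417., 217.]), 0.65)]
solvent_amber [(array([228., 260., 274., 324.]), 0.73)]
push_tab [(array([268., 211., 354., 283.]), 0.94)]
station_hood [(array([247., 157., 365., 293.]), 0.68)]
top [[398.70393166   0.         314.89799536]
 [  0.         398.70393166 201.1014183 ]
 [  0.           0.           1.        ]] [ 544.89135427 -220.75686739  955.25641544]
station [(array([239., 119., 353., 279.]), 0.64)]
carriage []
trap_new_center [(array([392., 202., 454., 249.]), 0.89)]
solvent_amber [(array([179., 241., 223., 271.]), 0.89)]
push_tab [(array([245., 181., 327., 269.]), 0.58), (array([181., 243., 221., 271.]), 0.29)]
station_hood [(array([237., 114., 352., 274.]), 0.81), (array([180., 241., 223., 275.]), 0.27)]
```

```bash
python3 - <<'E'
import cv2
a=cv2.imread("pics/top0.png"); cv2.imwrite("pics/top0z.png",cv2.resize(a[100:300,160:480],None,fx=2.5,fy=2.5,interpolation=cv2.INTER_CUBIC))
a=cv2.imread("pics/scene0.png"); cv2.imwrite("pics/scene0z.png",cv2.resize(a[130:330,200:460],None,fx=3,fy=3,interpolation=cv2.INTER_CUBIC))
E
```

```text
(no output)
```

View pics/top0z.png

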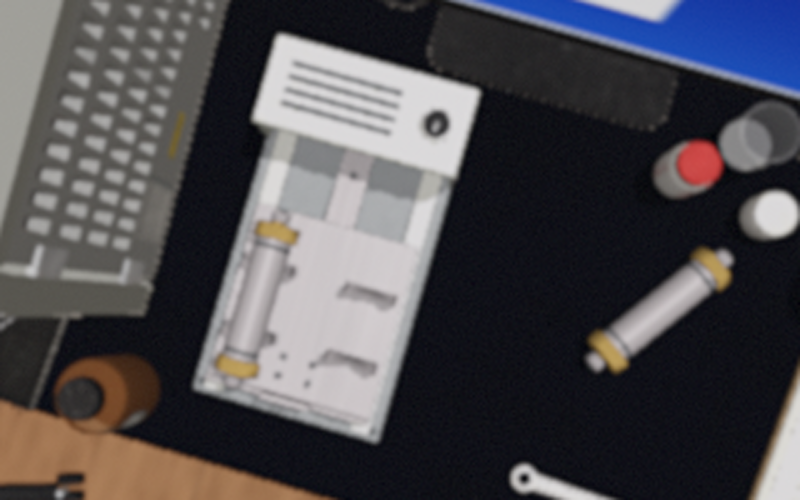

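View pics/scene0z.png

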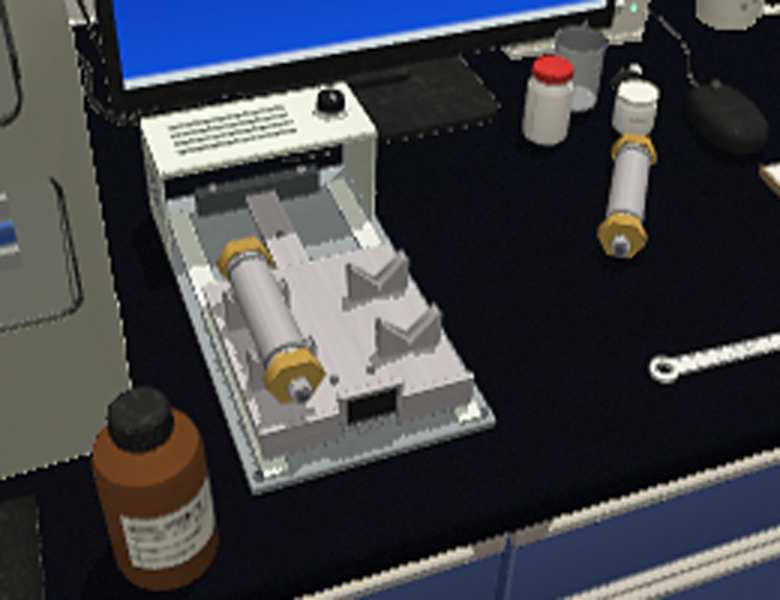

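View pics/top0.png

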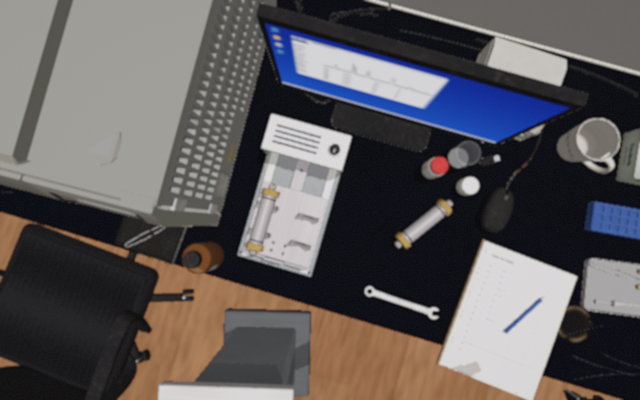

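```bash
python3 - <<'E'
from h import *
p=get_image("top")
print(np.round(p["R"],3))
print(proj(p,[[0,0,0],[400,0,0],[600,0,0],[600,-200,0],read_state()["eef_pos"]]))
us,vs=np.meshgrid(np.arange(640),np.arange(400)); W=world(p,us,vs)
W[p["z_map"]==0]=np.nan
np.save("W.npy",W)
for n,(u,v) in dict(bench=(370,250),hood=(300,140),plate_r=(330,190),deck=(290,230),trap=(424,222),loaded=(262,218),bot=(195,255)).items(): print(n,np.round(W[v,u],1))
# trap
m=outline_of(p,"trap_new_center")[0]["mask"]; P=W[m]; P=P[(P[:,2]>15)]
c=P.mean(0); rect=cv2.minAreaRect(P[:,:2].astype(np.float32)); print("trap",c,rect,P[:,2].max(), np.percentile(P[:,2],[5,50,95]))
u,s,vt=np.linalg.svd(P[:,:2]-P[:,:2].mean(0),full_matrices=False); print("axis",np.arctan2(vt[0,1],vt[0,0]))
# hood top
box=np.zeros((400,640),bool); box[100:180,230:365]=1
H=W[box&(W[...,2]>92)&(W[...,2]<104)]; print("hood",len(H),cv2.minAreaRect(H[:,:2].astype(np.float32)),np.median(H[:,2]))
box[:]=0; box[110:285,230:360]=1
S=W[box&(W[...,2]>5)]; print("station",cv2.minAreaRect(S[:,:2].astype(np.float32)))
D=W[box&(W[...,2]>28)&(W[...,2]<34)]; print("deck",len(D),cv2.minAreaRect(D[:,:2].astype(np.float32)))
E
```

```text
[[ 0.023 -1.    -0.018]
 [-0.998 -0.022 -0.051]
 [ 0.051  0.02  -0.999]]
[[222.41988699 453.20368128]
 [228.32295422 280.31352071]
 [231.18043533 196.62306798]
 [314.12042533 198.46932815]
 [530.24016216 395.07303011]]
bench [ 480.3 -335.7    0.7]
hood [ 721.3 -168.3   95.9]
plate_r [ 620.1 -237.4   14. ]
deck [ 523.9 -146.6   31.4]
trap [ 549.6 -454.8   32. ]
loaded [549.8 -88.2  80.5]
bot [470.1  40.  133.2]
trap [ 545.08022169 -452.65827613   30.39569274] ((545.04443359375, -455.10028076171875), (41.28298568725586, 166.3176727294922), 39.98600769042969) 40.12975475987337 [20.90825273 31.53498679 36.87937752]
axis 2.270983327734253
hood 3007 ((757.6332397460938, -159.39463806152344), (266.08837890625, 156.3316192626953), 77.38392639160156) 98.17028498907023
station ((610.5299072265625, -154.82533264160156), (400.4584045410156, 305.816650390625), 1.3828386068344116)
deck 3275 ((620.388916015625, -111.44438171386719), (240.16358947753906, 315.3021545410156), 75.30225372314453)
```

```bash
cat > fit.py <<'E'
from h import *
from scipy.optimize import least_squares
def Rz(a): return np.array([[np.cos(a),-np.sin(a),0],[np.sin(a),np.cos(a),0],[0,0,1]])
E
python3 - <<'E'
from fit import *
pt=get_image("top"); ps=get_image("scene")
tz=lambda a:np.array(a)/2.5+[160,100]; sz=lambda a:np.array(a)/3+[200,130]
M=np.array([[-165,91,8],[-165,-91,8],[163,91,98],[163,-91,98],[85,-91,98],[85,91,98]],float)
obt=tz([[193,390],[380,441],[278,33],[480,92],[455,180],[253,120]])
Ms=np.array([[-165,91,8],[-165,-91,8],[85,91,98],[85,-91,98],[163,-91,98]],float)
obs=sz([[257,492],[493,422],[143,118],[373,147],[345,85]])
def f(q,which="ts"):
    T=lambda m:m@Rz(q[2]).T+[q[0],q[1],0]
    r=[]
    if "t" in which: r.append(proj(pt,T(M))-obt)
    if "s" in which: r.append(proj(ps,T(Ms))-obs)
    return np.concatenate(r).ravel()
for w in ["t","s","ts"]:
    s=least_squares(f,[610,-160,-0.25],args=(w,),loss="soft_l1"); print(w,s.x,np.round(f(s.x,w).reshape(-1,2),1).tolist())
q=s.x
W=np.load("W.npy").reshape(-1,3); W=W[~np.isnan(W[:,0])]
L=(W-[q[0],q[1],0])@Rz(q[2])
np.save("q.npy",q)
a=L[(abs(L[:,0])<200)&(abs(L[:,1])<120)]
hd=a[(abs(a[:,2]-98)<3)&(a[:,0]>40)]; print("hood x",np.percentile(hd[:,0],[1,50,99]),"y",np.percentile(hd[:,1],[1,50,99]))
tr=a[(a[:,2]>58)&(a[:,2]<90)&(a[:,1]>15)&(a[:,0]<60)]; print("loaded x",np.percentile(tr[:,0],[1,50,99]),"y",np.percentile(tr[:,1],[1,50,99]),tr[:,2].max())
hi=tr[tr[:,2]>74]; print("ridge",np.polyfit(hi[:,0],hi[:,1],1),hi.mean(0))
sd=a[(a[:,2]>40)&(a[:,2]<90)&(a[:,1]<-20)&(a[:,0]<60)]; print("saddle pts",len(sd),np.sort(np.round(sd[:,0])))
print(np.round(sd[:,1:]).mean(0))
dk=a[(abs(a[:,2]-31)<3)&(a[:,0]<60)]; print("deck x",np.percentile(dk[:,0],[1,50,99]),"y",np.percentile(dk[:,1],[1,50,99]))
E
```

```text
t [ 5.96139648e+02 -1.51472251e+02 -2.55627303e-01] [[0.3, -0.3], [-0.7, 0.8], [0.2, 0.8], [-0.2, -0.4], [0.0, -1.1], [0.2, 0.1]]
s [ 5.96139937e+02 -1.47062273e+02 -2.55370902e-01] [[-2.8, 0.2], [0.6, -0.0], [4.0, 18.7], [0.2, -5.4], [-0.9, -0.6]]
ts [ 5.96196137e+02 -1.50500193e+02 -2.56306858e-01] [[-0.1, -0.3], [-1.2, 0.8], [-0.2, 0.8], [-0.6, -0.4], [-0.4, -1.1], [-0.2, 0.1], [-1.4, -0.6], [1.7, -0.7], [5.4, 18.2], [1.4, -5.8], [0.2, -1.0]]
hood x [ 85.11619698 123.43658834 162.49159378] y [-87.73480635   4.22523592  90.55662581]
loaded x [-143.00044707  -64.5254768    14.1246371 ] y [28.11294268 47.85964255 70.69824474] 87.11546702138351
ridge [-6.48443702e-04  4.89500302e+01] [-65.17610039  48.99229328  79.30296128]
saddle pts 249 [-149. -149. -149. -148. -148. -148. -148. -148. -148. -148. -148. -148.
 -148. -148. -147. -147. -147. -147. -147. -147. -147. -147. -147. -146.
 -146. -146. -146. -146. -146. -146. -146. -146. -146. -145. -145. -145.
 -145. -145. -145. -145. -145. -144. -144. -144. -144. -144. -144. -144.
 -144. -144. -101. -101. -101. -101. -101. -100. -100. -100.
[... 585 characters left out ...]
 -37.  -37.
  -37.  -37.  -37.  -36.  -36.  -36.  -36.  -36.  -36.  -36.  -36.  -36.
  -36.  -35.  -35.  -35.  -35.  -35.  -35.  -35.  -35.  -35.  -34.  -34.
  -34.  -34.  -34.  -34.  -34.  -34.  -34.  -33.  -33.  -33.  -33.  -33.
  -33.  -33.  -33.  -33.  -32.  -32.  -32.  -32.  -32.  -32.  -32.  -32.
  -32.  -32.  -32.  -32.  -31.  -31.  -31.  -31.  -31.  -31.  -31.  -30.
  -30.  -30.  -30.  -30.  -30.  -30.  -30.  -30.  -29.  -29.  -29.  -29.
  -29.  -29.  -29.  -29.  -29.  -28.  -28.  -28.  -28.  -28.  -28.  -28.
  -28.  -28.  -28.  -27.  -27.  -27.  -27.  -27.  -27.]
[-46.09236948  51.6184739 ]
deck x [-142.77234852  -61.36959484   19.70844404] y [-74.92977527 -13.13495951  78.41387041]
```

```bash
cat >> fit.py <<'E'
def plan(tgt,yaw,n,claw):
    s=read_state(); p=np.array(s["eef_pos"],float); y=s["tool_rot"][2]
    d=np.array(tgt)-p; dy=(yaw-y+np.pi)%(2*np.pi)-np.pi
    print("from",np.round(p,1),"yaw",round(y,3),"d",np.round(d,1),"dyaw",round(dy,3))
    for i in range(n):
        yy=y+dy*i/n; st=d/n
        tx=st[0]*np.cos(yy)+st[1]*np.sin(yy); ty=st[0]*np.sin(yy)-st[1]*np.cos(yy)
        print([claw,round(tx/1000,4),round(ty/1000,4),round(-st[2]/1000,4),round(-dy/n,3)])
E
python3 - <<'E'
from fit import *
W=np.load("W.npy").reshape(-1,3); W=W[~np.isnan(W[:,0])]
T=(W-[545,-455,0])@Rz(2.271)
a=T[(abs(T[:,0])<110)&(abs(T[:,1])<35)&(T[:,2]>10)]
b=a[(abs(a[:,0])<50)]; r=b[b[:,2]>28]
print(np.polyfit(r[:,0],r[:,1],1),np.percentile(a[:,0],[1,99]),r.mean(0),b[:,1].min(),b[:,1].max(),r[:,2].max())
f=W[(W[:,2]>12)&(np.hypot(W[:,0]-545,W[:,1]+455)<200)&(W[:,1]<-300)]; f=f[np.hypot(f[:,0]-545,f[:,1]+455)>95]
print("others",[np.round(x) for x in f[::40]])
plan([545,-455,150],-0.871,11,1)
E
```

```text
[-0.01141238 -0.59916243] [-78.22571584  79.97305422] [-0.21952484 -0.59665713 32.54748584] -16.248145361704932 16.187425716994298 37.49644979452134
others [array([ 743., -432.,   14.]), array([ 739., -425.,   13.]), array([ 733., -389.,   13.]), array([ 732., -444.,   13.]), array([ 727., -458.,   13.]), array([ 711., -515.,   69.]), array([ 711., -564.,   38.]), array([ 706., -565.,   41.]), array([ 699., -563.,   53.]), array([ 688., -466.,   80.]), array([ 686., -477.,   78.]), array([ 684., -479.,   80.]), array([ 682., -477.,   78.]), array([ 680., -471.,   75.]), array([ 677., -460.,   78.]), array([ 681., -454.,   38.]), array([ 679., -453.,   33.]), array([ 676., -453.,   42.]), array([ 669., -458.,   75.]), array([ 667., -488.,   79.]), array([ 662., -466.,   80.]), array([ 660., -460.,   60.]), array([ 656., -463.,   49.]), array([ 653., -472.,   23.]), array([ 648., -565.,   43.]), array([ 643., -537.,   19.]), array([ 639., -571.,   44.]), array([ 634., -565.,   41.]), array([ 629., -560.,   44.]), array([ 625., -539.,   39.]), array([ 623., -564.,   45.]), array([ 623.,
[... 1089 characters left out ...]
64(0.0054), np.float64(0.114)]
[1, np.float64(0.0282), np.float64(-0.0125), np.float64(0.0054), np.float64(0.114)]
[1, np.float64(0.0266), np.float64(-0.0156), np.float64(0.0054), np.float64(0.114)]
[1, np.float64(0.0246), np.float64(-0.0185), np.float64(0.0054), np.float64(0.114)]
[1, np.float64(0.0224), np.float64(-0.0212), np.float64(0.0054), np.float64(0.114)]
[1, np.float64(0.0198), np.float64(-0.0236), np.float64(0.0054), np.float64(0.114)]
[1, np.float64(0.017), np.float64(-0.0257), np.float64(0.0054), np.float64(0.114)]
[1, np.float64(0.014), np.float64(-0.0274), np.float64(0.0054), np.float64(0.114)]
[1, np.float64(0.0108), np.float64(-0.0289), np.float64(0.0054), np.float64(0.114)]
```

>>> {"api": "send_rows", "payload": {"rows": [[1,0.031,-0.002,0.005,0.114],[1,0.03,-0.006,0.005,0.114],[1,0.029,-0.009,0.005,0.114],[1,0.028,-0.012,0.005,0.114],[1,0.027,-0.016,0.005,0.114],[1,0.025,-0.018,0.005,0.114],[1,0.022,-0.021,0.005,0.114],[1,0.02,-0.024,0.005,0.114],[1,0.017,-0.026,0.005,0.114],[1,0.014,-0.027,0.005,0.114],[1,0.011,-0.029,0.005,0.114]]}}

```text
clock: 1.82
eef_pos: [551.1, -469.9, 153.1]
tool_rot: [3.134, -0.005, -0.953]
force: [0.6, -0.6, -0.6]
width: 85.4
```

```bash
python3 - <<'E'
from fit import *
plan([545,-455,150],-0.882,4,1)
s=read_state();p=get_image("wrist"); cv2.imwrite("pics/w1.png",p["image"]); print(s["qpos"].round(2),p["tool_from_camera"].round(2),p["K"][0])
r=outline_of(p,"trap_new_center"); print([(a["box"],a["score"]) for a in r])
E
```

```text
from [ 551.1 -469.9  153.1] yaw -0.953 d [-6.1 14.9 -3.1] dyaw 0.071
[1, np.float64(-0.0039), np.float64(-0.0009), np.float64(0.0008), np.float64(-0.018)]
[1, np.float64(-0.0039), np.float64(-0.001), np.float64(0.0008), np.float64(-0.018)]
[1, np.float64(-0.0039), np.float64(-0.0011), np.float64(0.0008), np.float64(-0.018)]
[1, np.float64(-0.0039), np.float64(-0.0011), np.float64(0.0008), np.float64(-0.018)]
[ 0.46  0.83  0.41  1.34 -0.34  1.03 -1.6 ] [[-0.0000e+00 -9.6000e-01 -2.8000e-01  7.0460e+01]
 [ 1.0000e+00 -0.0000e+00  0.0000e+00 -1.3000e-01]
 [-0.0000e+00 -2.8000e-01  9.6000e-01 -1.6321e+02]
 [ 0.0000e+00  0.0000e+00  0.0000e+00  1.0000e+00]] [342.73336921   0.         320.04188155]
[([284.7, 104.7, 344.0, 282.0], 0.66)]
```

View pics/w1.png

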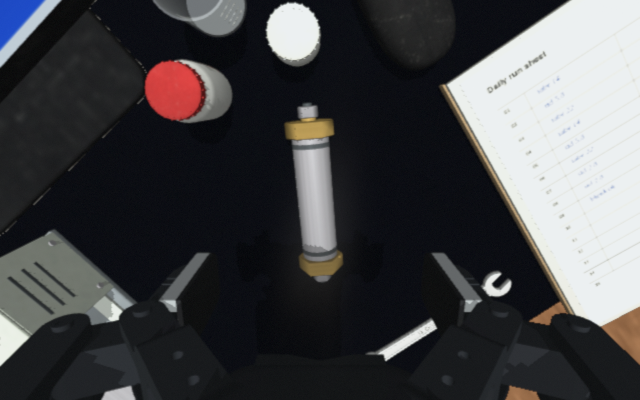

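```bash
cat >> fit.py <<'E'
from scipy.spatial.transform import Rotation as Ro
def wristcloud():
    s=read_state(); p=get_image("wrist")
    us,vs=np.meshgrid(np.arange(640),np.arange(400)); C=world(p,us,vs); ok=p["z_map"]>0
    T=np.array(p["tool_from_camera"]); C=C@T[:3,:3].T+T[:3,3]
    R=Ro.from_euler("xyz",s["tool_rot"]).as_matrix()
    W=C@R.T+s["eef_pos"]; W[~ok]=np.nan
    return p,W,s
E
python3 - <<'E'
from fit import *
p,W,s=wristcloud()
print("bench",[np.round(W[v,u],1) for u,v in [(250,180),(390,180),(270,260)]])
W=W.reshape(-1,3);W=W[~np.isnan(W[:,0])]
T=(W-[545,-455,0])@Rz(2.271)
a=T[(abs(T[:,0])<95)&(abs(T[:,1])<35)&(T[:,2]>12)]
b=a[(abs(a[:,0])<50)]; r=b[b[:,2]>26]; k=np.polyfit(r[:,0],r[:,1],1)
print(len(a),k,np.percentile(a[:,0],[0.5,99.5]),r.mean(0),b[:,1].min(),b[:,1].max(),np.percentile(r[:,2],[50,95,100]))
xc=np.percentile(a[:,0],[.5,99.5]).mean(); print("centre",np.array([xc,np.polyval(k,xc),0])@Rz(2.271).T+[545,-455,0],"yaw",2.271+k[0]-np.pi)
E
```

```text
bench [array([ 608.9, -423.1,   -1.4]), array([ 5.024e+02, -5.010e+02, -4.000e-01]), array([ 547.6, -365.4,   -1.4])]
22136 [0.09492683 2.29705449] [-78.14071705  67.56405009] [-2.46020537e+01 -3.83403926e-02  2.15997480e+02] -34.99836986782246 34.998466218573334 [253.49998861 263.68690264 267.47189201]
centre [ 547.03496746 -460.200729      0.        ] yaw -0.7756658269685404
```

```bash
python3 - <<'E'
from fit import *
p,W,s=wristcloud()
W=W.reshape(-1,3);W=W[~np.isnan(W[:,0])]; W=W[W[:,2]<45]
T=(W-[545,-455,0])@Rz(2.271)
a=T[(abs(T[:,0])<95)&(abs(T[:,1])<30)&(T[:,2]>12)]
b=a[(abs(a[:,0])<50)]; r=b[b[:,2]>27]; k=np.polyfit(r[:,0],r[:,1],1)
print(len(a),k,np.percentile(a[:,0],[0.5,99.5]),r.mean(0),b[:,1].min(),b[:,1].max(),np.percentile(r[:,2],[50,95,100]))
xc=np.percentile(a[:,0],[.5,99.5]).mean(); c=np.array([xc,np.polyval(k,xc),0])@Rz(2.271).T+[545,-455,0]; print("centre",c,"yaw",2.271+k[0]-np.pi)
plan([c[0],c[1],60],2.271+k[0]-np.pi,6,1)
E
```

```text
6234 [-0.00070174  0.65079015] [-81.22045934  78.64951539] [-2.15344857  0.65230131 31.31045755] -15.716547719867373 16.583816090109675 [31.77150813 33.63118132 35.25038256]
centre [ 545.32996783 -456.40294768    0.        ] yaw -0.8712943948929688
from [ 550.6 -469.4  152.4] yaw -0.944 d [ -5.3  13.  -92.4] dyaw 0.073
[1, np.float64(-0.0023), np.float64(-0.0006), np.float64(0.0154), np.float64(-0.012)]
[1, np.float64(-0.0023), np.float64(-0.0006), np.float64(0.0154), np.float64(-0.012)]
[1, np.float64(-0.0023), np.float64(-0.0006), np.float64(0.0154), np.float64(-0.012)]
[1, np.float64(-0.0023), np.float64(-0.0006), np.float64(0.0154), np.float64(-0.012)]
[1, np.float64(-0.0022), np.float64(-0.0007), np.float64(0.0154), np.float64(-0.012)]
[1, np.float64(-0.0022), np.float64(-0.0007), np.float64(0.0154), np.float64(-0.012)]
```

>>> {"api": "send_rows", "payload": {"rows": [[1,-0.0023,-0.0006,0.0155,-0.012],[1,-0.0023,-0.0006,0.0155,-0.012],[1,-0.0023,-0.0006,0.0155,-0.012],[1,-0.0023,-0.0006,0.0155,-0.012],[1,-0.0023,-0.0006,0.0155,-0.012],[1,-0.0023,-0.0006,0.0155,-0.012]]}}

```text
clock: 2.52
eef_pos: [536.7, -470.0, 64.2]
tool_rot: [3.127, -0.016, -0.876]
force: [0.4, 0.2, 0.6]
width: 85.3
```

```bash
python3 - <<'E'
from fit import *
plan([545.3,-456.4,4],-0.871,5,1)
E
```

```text
from [ 536.7 -470.    64.2] yaw -0.876 d [  8.6  13.6 -60.2] dyaw 0.005
[1, np.float64(-0.001), np.float64(-0.0031), np.float64(0.012), np.float64(-0.001)]
[1, np.float64(-0.001), np.float64(-0.0031), np.float64(0.012), np.float64(-0.001)]
[1, np.float64(-0.001), np.float64(-0.0031), np.float64(0.012), np.float64(-0.001)]
[1, np.float64(-0.001), np.float64(-0.0031), np.float64(0.012), np.float64(-0.001)]
[1, np.float64(-0.001), np.float64(-0.0031), np.float64(0.012), np.float64(-0.001)]
```

>>> {"api": "send_rows", "payload": {"rows": [[1,-0.003,-0.008,0.004,0],[1,-0.002,-0.006,0.004,0],[1,0,0,0,0]]}}

```text
clock: 2.77
eef_pos: [538.2, -458.7, 53.7]
tool_rot: [3.124, -0.011, -0.882]
force: [-0.3, 0.4, 0.4]
width: 85.3
```

```bash
python3 - <<'E'
from fit import *
plan([545.3,-456.4,4],-0.871,5,1); print(read_state()["tool_rot"])
E
```

```text
from [ 538.2 -458.7   53.7] yaw -0.882 d [  7.1   2.3 -49.7] dyaw 0.011
[1, np.float64(0.0005), np.float64(-0.0014), np.float64(0.0099), np.float64(-0.002)]
[1, np.float64(0.0005), np.float64(-0.0014), np.float64(0.0099), np.float64(-0.002)]
[1, np.float64(0.0006), np.float64(-0.0014), np.float64(0.0099), np.float64(-0.002)]
[1, np.float64(0.0006), np.float64(-0.0014), np.float64(0.0099), np.float64(-0.002)]
[1, np.float64(0.0006), np.float64(-0.0014), np.float64(0.0099), np.float64(-0.002)]
[ 3.12416994 -0.01062851 -0.88237761]
```

```bash
cat >> fit.py <<'E'
def plan(tgt,yaw,n,claw):
    s=read_state(); p=np.array(s["eef_pos"],float); y=s["tool_rot"][2]
    R=Ro.from_euler("xyz",s["tool_rot"]).as_matrix()
    d=np.array(tgt)-p; dy=(yaw-y+np.pi)%(2*np.pi)-np.pi
    print("from",np.round(p,1),"rot",np.round(s["tool_rot"],3),"d",np.round(d,1),"tool d",np.round(R.T@d,1),"dyaw",round(dy,3),"F",np.round(s["force"],1))
    for i in range(n):
        Ri=Rz(dy*i/n)@R; t=Ri.T@d/n/1000
        print([claw]+[float(round(v,4)) for v in t]+[float(round(-dy/n,3))])
E
python3 - <<'E'
from fit import *
plan([545.3,-456.4,25],-0.871,3,1)
E
```

```text
from [ 538.2 -458.7   53.7] rot [ 3.124 -0.011 -0.882] d [  7.1   2.3 -28.7] tool d [ 2.4 -7.4 28.6] dyaw 0.011 F [-0.3  0.4  0.4]
[1, 0.0008, -0.0025, 0.0095, -0.004]
[1, 0.0008, -0.0025, 0.0095, -0.004]
[1, 0.0008, -0.0025, 0.0095, -0.004]
```

>>> {"api": "send_rows", "payload": {"rows": [[1,0.001,-0.004,0.01,-0.004],[1,0.001,-0.004,0.01,-0.004],[1,0.001,-0.003,0.01,-0.004],[1,0,0,0.004,0]]}}

```text
clock: 3.1
eef_pos: [551.6, -456.7, 21.0]
tool_rot: [3.125, -0.018, -0.869]
force: [-0.1, 0.3, 0.4]
width: 85.7
```

```bash
python3 - <<'E'
from fit import *
plan([545.3,-456.4,4],-0.871,3,1)
E
```

```text
from [ 551.6 -456.7   21. ] rot [ 3.125 -0.018 -0.869] d [ -6.3   0.3 -17. ] tool d [-4.6  4.4 17. ] dyaw -0.002 F [-0.1  0.3  0.4]
[1, -0.0015, 0.0015, 0.0057, 0.001]
[1, -0.0015, 0.0015, 0.0057, 0.001]
[1, -0.0015, 0.0015, 0.0057, 0.001]
```

>>> {"api": "send_rows", "payload": {"rows": [[1,-0.002,0.002,0.005,0],[1,-0.001,0.001,0.005,0],[1,0,0,0.004,0],[1,0,0,0,0]]}}

```text
clock: 3.43
eef_pos: [546.6, -456.0, 3.6]
tool_rot: [3.124, -0.016, -0.868]
force: [-1.2, 0.4, 0.2]
width: 85.0
```

```bash
python3 - <<'E'
from fit import *
plan([545.3,-456.4,4],-0.871,1,1)
E
```

```text
from [ 546.6 -456.     3.6] rot [ 3.124 -0.016 -0.868] d [-1.3 -0.4  0.4] tool d [-0.5  1.2 -0.4] dyaw -0.003 F [-1.2  0.4  0.2]
[1, -0.0005, 0.0012, -0.0004, 0.003]
```

>>> {"api": "send_rows", "payload": {"rows": [[-1,0,0,0,0],[-1,0,0,0,0],[-1,0,0,0,0],[-1,0,0,0,0],[-1,0,0,0,0],[-1,0,0,0,0]]}}

```text
clock: 3.93
eef_pos: [546.4, -457.3, 4.7]
tool_rot: [3.124, -0.017, -0.869]
force: [0.2, 0.6, -1.0]
width: 22.7
```

>>> {"api": "send_rows", "payload": {"rows": [[-1,0,0,0,0],[-1,0,0,0,0]]}}

```text
clock: 4.1
eef_pos: [546.4, -457.2, 4.6]
tool_rot: [3.124, -0.017, -0.869]
force: [-0.2, 0.3, -0.7]
width: 22.3
```

```bash
python3 - <<'E'
from fit import *
s=read_state(); print(s["width"],s["force"])
p=get_image("wrist"); cv2.imwrite("pics/w2.png",p["image"])
E
```

```text
22.253862656078535 [-0.1682926   0.29350882 -0.71098382]
```

View pics/w2.png

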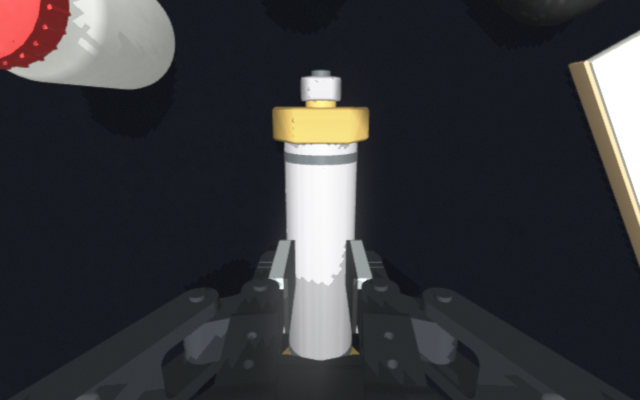

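>>> {"api": "send_rows", "payload": {"rows": [[-1,0,0,-0.01,0],[-1,0,0,-0.015,0],[-1,0,0,-0.02,0],[-1,0,0,-0.02,0],[-1,0,0,-0.02,0],[-1,0,0,-0.02,0],[-1,0,0,-0.015,0],[-1,0,0,0,0]]}}

```text
clock: 4.82
eef_pos: [545.5, -452.6, 134.8]
tool_rot: [3.124, -0.014, -0.87]
force: [0.8, -0.7, -2.6]
width: 22.4
```

```bash
python3 - <<'E'
from fit import *
plan([500,-200,145],-0.2556,11,-1); print(read_state()["width"])
E
```

```text
from [ 545.5 -452.6  134.8] rot [ 3.124 -0.014 -0.87 ] d [-45.5 252.6  10.2] tool d [-222.2 -127.9  -15.6] dyaw 0.614 F [ 0.8 -0.7 -2.6]
[-1, -0.0202, -0.0116, -0.0014, -0.056]
[-1, -0.0195, -0.0127, -0.0014, -0.056]
[-1, -0.0188, -0.0138, -0.0014, -0.056]
[-1, -0.018, -0.0148, -0.0014, -0.056]
[-1, -0.0171, -0.0158, -0.0014, -0.056]
[-1, -0.0162, -0.0167, -0.0014, -0.056]
[-1, -0.0152, -0.0176, -0.0015, -0.056]
[-1, -0.0142, -0.0185, -0.0015, -0.056]
[-1, -0.0132, -0.0192, -0.0015, -0.056]
[-1, -0.0121, -0.0199, -0.0014, -0.056]
[-1, -0.011, -0.0206, -0.0014, -0.056]
22.415259757196164
```

>>> {"api": "send_rows", "payload": {"rows": [[-1,-0.01,-0.006,-0.002,-0.03],[-1,-0.02,-0.012,-0.002,-0.056],[-1,-0.019,-0.013,-0.001,-0.056],[-1,-0.018,-0.015,-0.001,-0.056],[-1,-0.017,-0.016,-0.001,-0.056],[-1,-0.016,-0.017,-0.001,-0.056],[-1,-0.015,-0.018,-0.001,-0.056],[-1,-0.014,-0.018,-0.001,-0.056],[-1,-0.013,-0.019,-0.001,-0.056],[-1,-0.012,-0.02,-0.001,-0.056],[-1,-0.006,-0.01,-0.001,-0.05],[-1,0,0,0,0]]}}

```text
clock: 5.82
eef_pos: [493.3, -202.4, 139.7]
tool_rot: [3.123, 0.012, -0.238]
force: [0.4, 0.7, -2.8]
width: 22.1
```

```bash
python3 - <<'E'
from fit import *
plan([522,-181.6,145],-0.2556,3,-1)
p,W,s=wristcloud(); cv2.imwrite("pics/w3.png",p["image"]); np.save("Ww.npy",W)
p=get_image("top"); cv2.imwrite("pics/t3.png",p["image"])
E
```

```text
from [ 493.3 -202.4  139.7] rot [ 3.123  0.012 -0.238] d [28.7 20.8  5.3] tool d [ 22.9 -26.8  -6.1] dyaw -0.018 F [ 0.4  0.7 -2.8]
[-1, 0.0076, -0.0089, -0.002, 0.006]
[-1, 0.0076, -0.009, -0.002, 0.006]
[-1, 0.0075, -0.009, -0.002, 0.006]
```

View pics/w3.png

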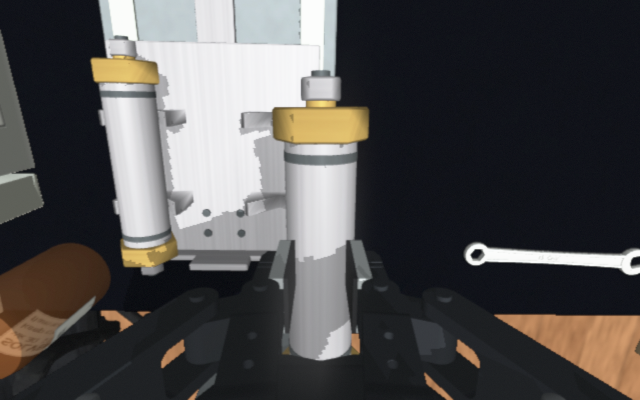

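View pics/t3.png

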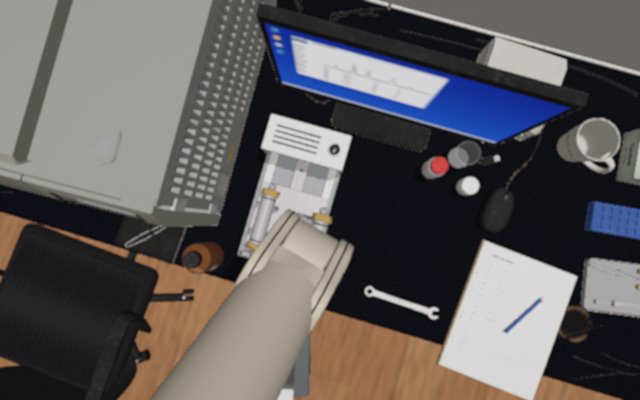

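```bash
python3 - <<'E'
from fit import *
W=np.load("Ww.npy")
us,vs=np.meshgrid(np.arange(640),np.arange(400)); m=(us<270)&~np.isnan(W[...,0])
w=W[m]; q0=np.array([596.14,-151.47]); L=(w-[*q0,0])@Rz(-0.2556)
tr=L[(L[:,2]>58)&(L[:,2]<95)&(L[:,1]>20)&(L[:,1]<80)&(L[:,0]>-165)&(L[:,0]<60)]
b=tr[(tr[:,0]>-110)&(tr[:,0]<-20)&(tr[:,2]>72)]
k=np.polyfit(b[:,0],b[:,1],1); x=np.percentile(tr[:,0],[.5,99.5])
print("loaded",k,x,x.mean(),np.polyval(k,-64),"z",np.percentile(tr[:,2],[50,90,99]))
bb=tr[(tr[:,0]>-110)&(tr[:,0]<-20)]; print("y ext",np.percentile(bb[:,1],[1,99]))
# local ridge as function of x by circle fit
from scipy.optimize import least_squares
for lo in range(-110,-20,20):
    c=bb[(bb[:,0]>lo)&(bb[:,0]<lo+20)]
    s=least_squares(lambda v:np.hypot(c[:,1]-v[0],c[:,2]-v[1])-16,[48,65],loss="soft_l1"); print(lo+10,s.x.round(2),len(c))
dk=L[(abs(L[:,2]-31)<3)&(L[:,1]<10)&(L[:,1]>-60)]
print("deck",np.percentile(dk[:,0],[.5,99.5]),np.median(dk[:,2]))
allm=W[~np.isnan(W[...,0])]; A=(allm-[*q0,0])@Rz(-0.2556)
dk=A[(abs(A[:,2]-31)<3)&(A[:,0]<40)&(A[:,0]>-20)&(abs(A[:,1])<100)]; print("deck y",np.percentile(dk[:,1],[.5,99.5]),"x front",np.percentile(dk[:,0],99))
# held trap
s=read_state();R=Ro.from_euler("xyz",s["tool_rot"]).as_matrix()
T=(allm-s["eef_pos"])@R; h=T[(abs(T[:,1])<25)&(T[:,2]>-40)&(T[:,2]<30)&(T[:,0]>15)]
hb=h[h[:,0]<53]; c=least_squares(lambda v:np.hypot(hb[:,1]-v[0],hb[:,2]-v[1]-v[2]*(hb[:,0]-30))-16,[0,-15,0],loss="soft_l1").x
print("held far end",np.percentile(h[:,0],[99.5]),"y0,z0,slope",c)
sd=L[(L[:,2]>35)&(L[:,2]<66)&(L[:,1]<-15)&(L[:,1]>-48)]
print("saddles",np.histogram(sd[:,0],bins=np.arange(-140,0,4)))
E
```

```text
loaded [-1.53721064e-03  4.74388472e+01] [-143.27880798   16.03689678] -63.62095560475162 47.53722872647017 z [77.05031957 80.96706043 82.52710133]
y ext [27.06348209 71.682924  ]
-100 [50.37 63.6 ] 1537
-80 [50.42 63.64] 1428
-60 [50.44 63.63] 1534
-40 [50.29 63.56] 1827
-20 [50.24 63.57] 953
deck [-144.21464529   20.09737344] 30.129799010256306
deck y [-74.26038823  77.52242183] x front 20.436588851523155
held far end [78.85813592] y0,z0,slope [-2.88508775e+00 -1.18074533e+01  2.05785139e-03]
saddles (array([  0,   0,   0,   0,   0,   0,   0,   0,   0,  29, 127, 127, 198,
         0,   0,   0,   0,   0,   0,   0,   0,   0,   0,   0,   0,  44,
       160, 172,  74,   0,   0,   0,   0,   0]), array([-140, -136, -132, -128, -124, -120, -116, -112, -108, -104, -100,
        -96,  -92,  -88,  -84,  -80,  -76,  -72,  -68,  -64,  -60,  -56,
        -52,  -48,  -44,  -40,  -36,  -32,  -28,  -24,  -20,  -16,  -12,
         -8,   -4]))
```

>>> {"api": "send_rows", "payload": {"rows": [[-1,0.006,-0.007,0,0.006],[-1,0.007,-0.008,0,0.006],[-1,0.005,-0.006,0,0.006],[-1,0,0,0,0]]}}

```text
clock: 6.25
eef_pos: [520.6, -195.1, 139.5]
tool_rot: [3.116, 0.005, -0.273]
force: [0.5, 0.3, -1.8]
width: 22.4
```

```bash
python3 - <<'E'
from fit import *
plan([521.9,-180.4,80],-0.2556,4,-1)
E
```

```text
from [ 520.6 -195.1  139.5] rot [ 3.116  0.005 -0.273] d [  1.3  14.7 -59.5] tool d [ -2.5 -15.9  59.1] dyaw 0.018 F [ 0.5  0.3 -1.8]
[-1, -0.0006, -0.004, 0.0148, -0.004]
[-1, -0.0006, -0.004, 0.0148, -0.004]
[-1, -0.0006, -0.004, 0.0148, -0.004]
[-1, -0.0006, -0.004, 0.0148, -0.004]
```

>>> {"api": "send_rows", "payload": {"rows": [[-1,-0.001,-0.006,0,-0.005],[-1,-0.001,-0.006,0,-0.005],[-1,0,-0.004,0.004,-0.004],[-1,0,0,0.006,0],[-1,0,0,0,0]]}}

```text
clock: 6.67
eef_pos: [523.7, -178.5, 127.5]
tool_rot: [3.115, 0.006, -0.258]
force: [0.5, -0.2, -3.5]
width: 22.9
```

```bash
python3 - <<'E'
from fit import *
plan([521.9,-180.4,80],-0.2556,4,-1)
E
```

```text
from [ 523.7 -178.5  127.5] rot [ 3.115  0.006 -0.258] d [ -1.8  -1.9 -47.5] tool d [-1.   1.1 47.6] dyaw 0.003 F [ 0.5 -0.2 -3.5]
[-1, -0.0002, 0.0003, 0.0119, -0.001]
[-1, -0.0003, 0.0003, 0.0119, -0.001]
[-1, -0.0003, 0.0003, 0.0119, -0.001]
[-1, -0.0003, 0.0003, 0.0119, -0.001]
```

>>> {"api": "send_rows", "payload": {"rows": [[-1,0,0,0.01,0],[-1,0,0,0.012,0],[-1,0,0.001,0.012,0],[-1,0,0,0.01,0],[-1,0,0,0,0]]}}

```text
clock: 7.08
eef_pos: [521.9, -181.2, 79.6]
tool_rot: [3.115, 0.006, -0.259]
force: [-0.8, 0.7, -1.6]
width: 22.6
```

```bash
python3 - <<'E'
from fit import *
plan([521.9,-180.4,60],-0.2556,3,-1)
p=get_image("wrist"); cv2.imwrite("pics/w4.png",p["image"])
p=get_image("scene"); cv2.imwrite("pics/s4.png",cv2.resize(p["image"][150:330,200:440],None,fx=3,fy=3))
E
```

```text
from [ 521.9 -181.2   79.6] rot [ 3.115  0.006 -0.259] d [ -0.    0.8 -19.6] tool d [-0.1 -1.3 19.5] dyaw 0.004 F [-0.8  0.7 -1.6]
[-1, -0.0, -0.0004, 0.0065, -0.001]
[-1, -0.0, -0.0004, 0.0065, -0.001]
[-1, -0.0, -0.0004, 0.0065, -0.001]
```

View pics/w4.png

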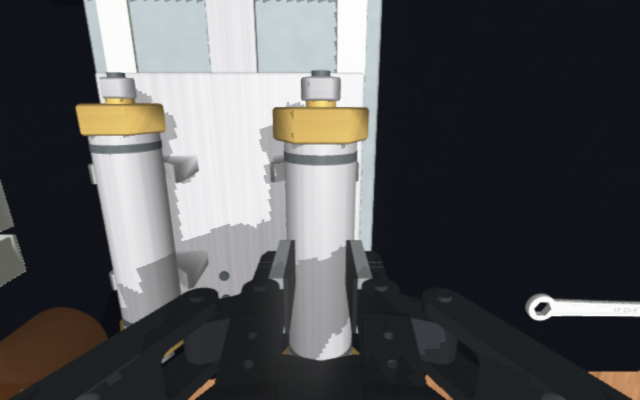

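View pics/s4.png

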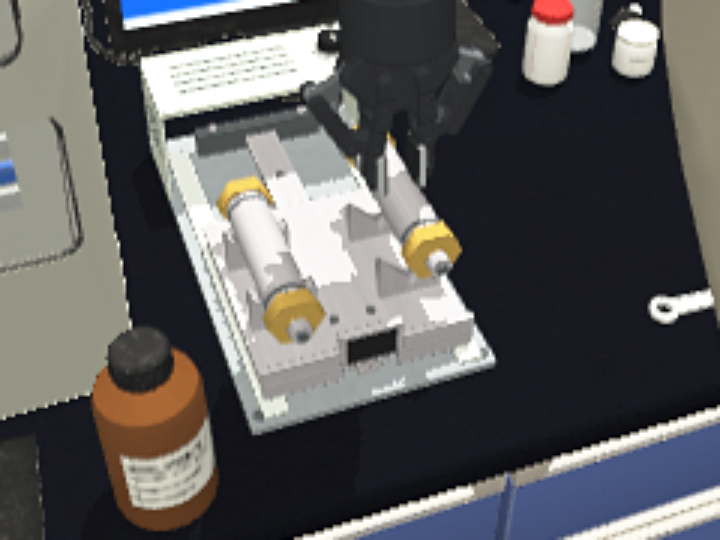

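>>> {"api": "send_rows", "payload": {"rows": [[-1,0,-0.002,0.006,0],[-1,0,-0.001,0.006,0],[-1,0,-0.001,0.006,0],[-1,0,0,0,0]]}}

```text
clock: 7.52
eef_pos: [525.6, -178.5, 63.1]
tool_rot: [3.115, -0.0, -0.26]
force: [-0.4, -0.7, -2.6]
width: 22.3
```

```bash
python3 - <<'E'
from fit import *
plan([522.4,-178.6,51],-0.2556,3,-1)
p=get_image("wrist"); cv2.imwrite("pics/w5.png",p["image"])
E
```

```text
from [ 525.6 -178.5   63.1] rot [ 3.115 -0.    -0.26 ] d [ -3.2  -0.1 -12.1] tool d [-3.   0.6 12.1] dyaw 0.004 F [-0.4 -0.7 -2.6]
[-1, -0.001, 0.0002, 0.004, -0.001]
[-1, -0.001, 0.0002, 0.004, -0.001]
[-1, -0.001, 0.0002, 0.004, -0.001]
```

View pics/w5.png

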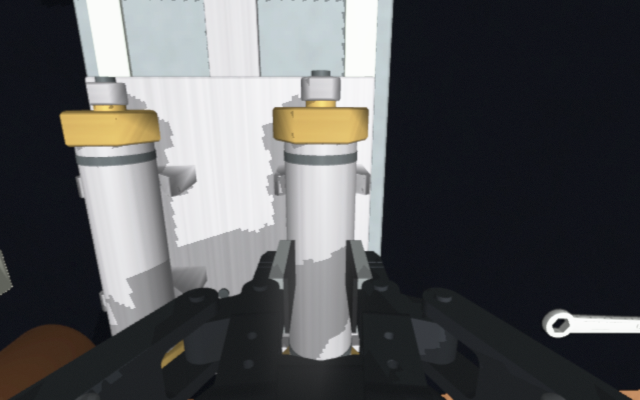

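>>> {"api": "send_rows", "payload": {"rows": [[-1,-0.001,0,0.004,0],[-1,-0.001,0,0.004,0],[-1,0,0,0.003,0],[-1,0,0,0,0]]}}

```text
clock: 7.9
eef_pos: [524.3, -178.8, 52.1]
tool_rot: [3.114, -0.003, -0.26]
force: [-0.1, 0.0, -2.7]
width: 22.4
```

>>> {"api": "send_rows", "payload": {"rows": [[-1,0,0,0.0015,0],[-1,0,0,0.0015,0],[-1,0,0,0,0]]}}

```text
clock: 8.15
eef_pos: [524.5, -179.6, 51.4]
tool_rot: [3.114, -0.004, -0.26]
force: [0.4, 0.2, -3.0]
width: 22.6
```

>>> {"api": "send_rows", "payload": {"rows": [[-1,0,0,0.003,0],[-1,0,0,0.002,0],[-1,0,0,0,0]]}}

```text
clock: 8.4
eef_pos: [525.0, -179.8, 51.6]
tool_rot: [3.116, -0.006, -0.26]
force: [-0.3, 0.6, -3.0]
width: 22.6
```

>>> {"api": "send_rows", "payload": {"rows": [[-1,0,0,0.004,0],[-1,0,0,0.004,0]]}}

```text
clock: 8.57
eef_pos: [526.0, -180.1, 50.2]
tool_rot: [3.118, -0.009, -0.26]
force: [-11.7, 5.4, 53.6]
width: 22.3
```

```bash
python3 - <<'E'
from fit import *
p=get_image("wrist"); cv2.imwrite("pics/w6.png",p["image"])
p=get_image("scene"); cv2.imwrite("pics/s6.png",cv2.resize(p["image"][150:330,200:440],None,fx=3,fy=3))
s=read_state();print(s["eef_pos"],s["force"])
E
```

```text
[ 526.47071456 -180.25453536   50.36166941] [-8.6528336   3.0998473  38.72162418]
```

View pics/w6.png

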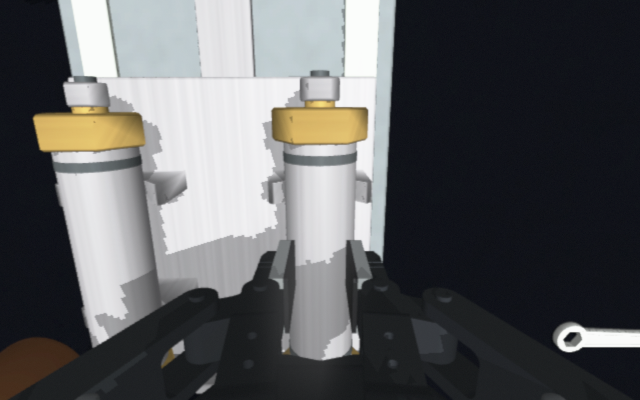

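View pics/s6.png

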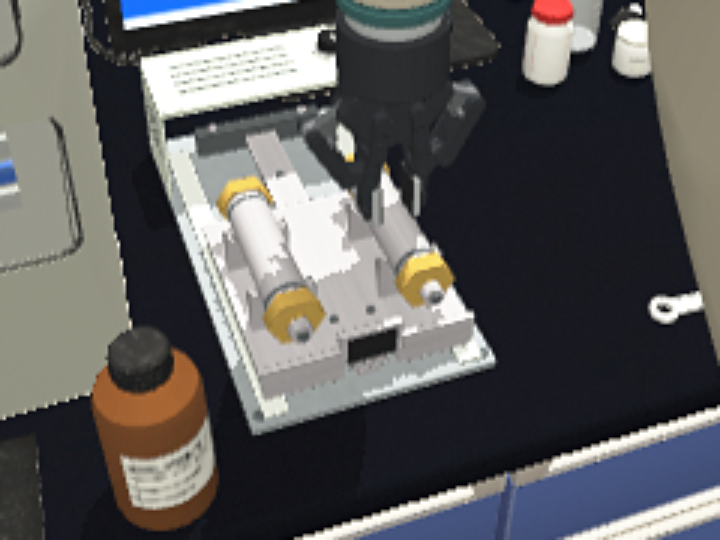

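>>> {"api": "send_rows", "payload": {"rows": [[-1,0,0,-0.001,0],[0.2,0,0,0,0],[0.5,0,0,0,0],[1,0,0,0,0],[1,0,0,0,0],[1,0,0,0,0],[1,0,0,0,0]]}}

```text
clock: 9.25
eef_pos: [528.3, -181.0, 52.0]
tool_rot: [3.118, -0.015, -0.26]
force: [0.5, -0.6, -0.0]
width: 85.5
```

```bash
python3 - <<'E'
from fit import *
p=get_image("wrist"); cv2.imwrite("pics/w7.png",p["image"])
s=read_state();print(s["eef_pos"],s["force"],s["width"])
E
```

```text
[ 528.24975286 -180.99100976   51.96309617] [-0.42865819  0.25862485 -0.41235691] 85.28901965535184
```

View pics/w7.png

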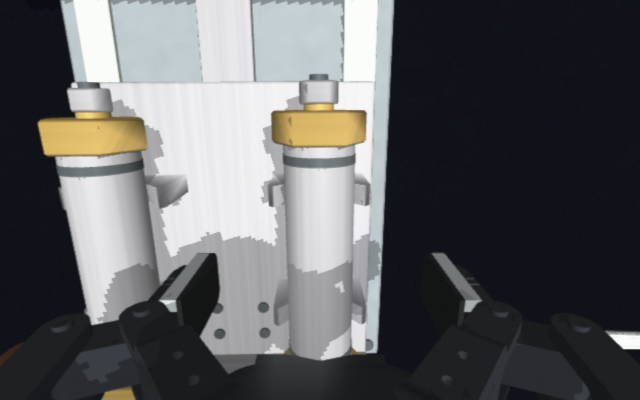

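>>> {"api": "send_rows", "payload": {"rows": [[1,0,0,-0.008,0],[1,0,0,-0.015,0],[1,0,0,-0.02,0],[1,0,0,-0.02,0],[1,0,0,-0.02,0],[1,0,0,-0.02,0],[1,0,0,0,0]]}}

```text
clock: 9.88
eef_pos: [525.6, -177.9, 159.3]
tool_rot: [3.117, -0.009, -0.261]
force: [0.4, -0.8, -0.1]
width: 85.2
```

```bash
python3 - <<'E'
from fit import *
p,W,s=wristcloud(); cv2.imwrite("pics/w8.png",p["image"]); np.save("Ww.npy",W); print(s["eef_pos"],s["tool_rot"])
p=get_image("scene"); cv2.imwrite("pics/s8.png",cv2.resize(p["image"][150:330,200:440],None,fx=3,fy=3))
E
```

```text
[ 525.5827159  -177.93088942  159.34083292] [ 3.11733803 -0.00919584 -0.26062228]
```

View pics/w8.png

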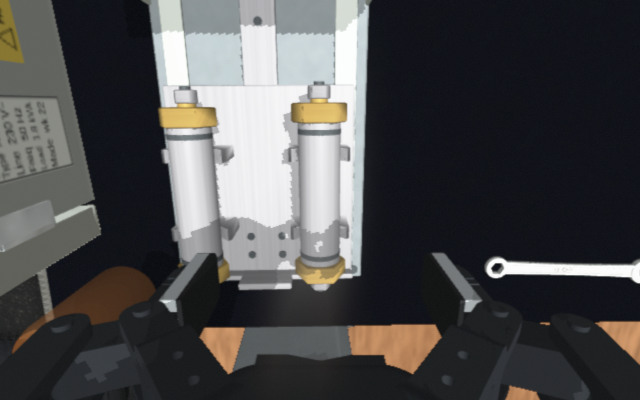

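View pics/s8.png

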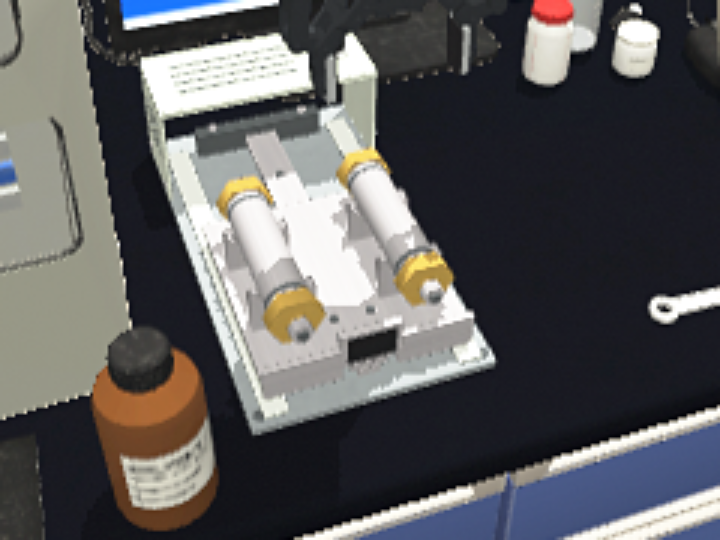

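```bash
python3 - <<'E'
from fit import *
W=np.load("Ww.npy"); w=W[~np.isnan(W[...,0])]; w=w[w[:,2]<100]
L=(w-[596.14,-151.47,0])@Rz(-0.2556)
for nm,sg in (("loaded",1),("new",-1)):
    tr=L[(L[:,2]>60)&(L[:,2]<92)&(abs(L[:,1]*sg-48)<28)&(abs(L[:,0]+64)<100)]
    b=tr[(abs(tr[:,0]+64)<45)&(tr[:,2]>74)&(abs(tr[:,1]*sg-48)<16)]; k=np.polyfit(b[:,0],b[:,1],1); kz=[np.percentile(b[abs(b[:,0]-x)<12][:,2],95).round(1) for x in (-100,-64,-28)]
    print(nm,np.percentile(tr[:,0],[.5,99.5]),k,np.polyval(k,-64),kz)
tab=L[(abs(L[:,2]-55)<6)&(abs(L[:,1])<27)&(L[:,0]<-100)]; print("tab",len(tab),np.percentile(tab[:,0],[2,50,98]),np.percentile(tab[:,1],[2,50,98]))
dk=L[(abs(L[:,2]-30.5)<3)&(abs(L[:,0])<40)]; print("deck",np.percentile(dk[:,1],[.5,99.5]),np.percentile(dk[:,0],99.5))
pl=L[(abs(L[:,2]-22)<3)&(abs(L[:,1])<25)&(L[:,0]>25)]; print("rail",np.percentile(pl[:,1],[2,98]),len(pl))
E
```

```text
loaded [-129.23851408   16.95158527] [-8.7370334e-03  4.8419276e+01] 48.978446135716275 [np.float64(80.0), np.float64(80.2), np.float64(80.2)]
new [-140.39793226   19.22636625] [ 3.41011720e-03 -4.54541526e+01] -45.67240012217872 [np.float64(80.2), np.float64(80.2), np.float64(80.3)]
tab 508 [-149.19881931 -144.37662972 -142.9226554 ] [-20.25603364   2.59206102  23.88713033]
deck [-75.18324373 159.69598954] 34.814946287936486
rail [-11.51267502  15.31847088] 2784
```

```bash
python3 - <<'E'
from fit import *
plan([417.6,-103.1,150],-0.2556,8,-1)
E
```

```text
from [ 523.8 -177.1  156.4] rot [ 3.118 -0.005 -0.26 ] d [-106.2   74.    -6.4] tool d [-121.7  -44.3    4.8] dyaw 0.005 F [0.6 0.2 0.7]
[-1, -0.0152, -0.0055, 0.0006, -0.001]
[-1, -0.0152, -0.0055, 0.0006, -0.001]
[-1, -0.0152, -0.0056, 0.0006, -0.001]
[-1, -0.0152, -0.0056, 0.0006, -0.001]
[-1, -0.0152, -0.0056, 0.0006, -0.001]
[-1, -0.0152, -0.0056, 0.0006, -0.001]
[-1, -0.0152, -0.0056, 0.0006, -0.001]
[-1, -0.0152, -0.0056, 0.0006, -0.001]
```

>>> {"api": "send_rows", "payload": {"rows": [[-1,-0.015,-0.0055,0,0],[-1,-0.015,-0.0055,0,0],[-1,-0.015,-0.0055,0,0],[-1,-0.015,-0.0055,0,0],[-1,-0.015,-0.0055,0,0],[-1,-0.015,-0.0055,0,0],[-1,-0.015,-0.0055,0,0],[-1,-0.015,-0.0055,0,0],[-1,0,0,0,0]]}}

```text
clock: 10.73
eef_pos: [406.7, -99.5, 146.6]
tool_rot: [3.115, 0.014, -0.262]
force: [-0.4, 0.8, -0.3]
width: -0.3
```

```bash
cat >> fit.py <<'E'
def stn(v):
    return ((np.array(v)-[596.57,-149.83,0])@Rz(-0.2556)).round(1)
E
python3 - <<'E'
from fit import *
plan([417.6,-103.1,60],-0.2556,8,-1); print(stn(read_state()["eef_pos"]))
p=get_image("top"); cv2.imwrite("pics/t9.png",p["image"])
p=get_image("scene"); cv2.imwrite("pics/s9.png",p["image"])
E
```

```text
from [406.7 -99.5 146.6] rot [ 3.115  0.014 -0.262] d [ 10.9  -3.6 -86.6] tool d [12.7 -1.7 86.4] dyaw 0.006 F [-0.4  0.8 -0.3]
[-1, 0.0016, -0.0002, 0.0108, -0.001]
[-1, 0.0016, -0.0002, 0.0108, -0.001]
[-1, 0.0016, -0.0002, 0.0108, -0.001]
[-1, 0.0016, -0.0002, 0.0108, -0.001]
[-1, 0.0016, -0.0002, 0.0108, -0.001]
[-1, 0.0016, -0.0002, 0.0108, -0.001]
[-1, 0.0016, -0.0002, 0.0108, -0.001]
[-1, 0.0016, -0.0002, 0.0108, -0.001]
[-196.5    0.6  146.6]
```

View pics/t9.png

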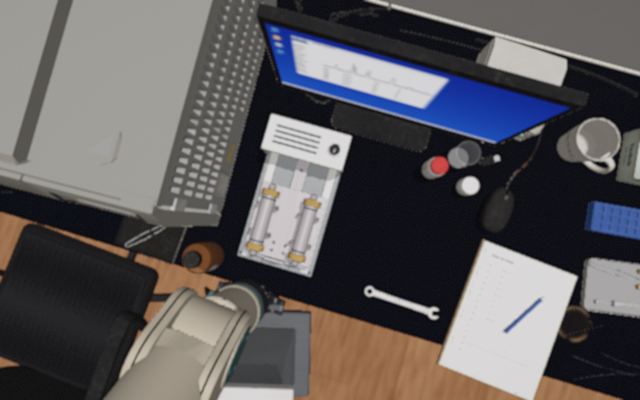

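View pics/s9.png

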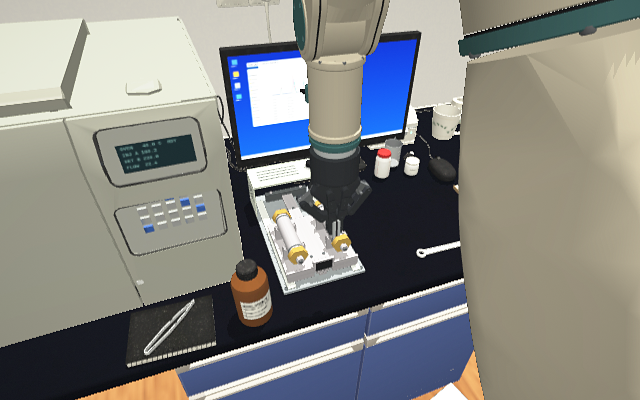

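>>> {"api": "send_rows", "payload": {"rows": [[-1,0.005,-0.001,0.006,0],[-1,0.005,-0.001,0.012,0],[-1,0.002,0,0.015,0],[-1,0,0,0.015,0],[-1,0,0,0.015,0],[-1,0,0,0.012,0],[-1,0,0,0,0]]}}

```text
clock: 11.42
eef_pos: [434.7, -110.4, 66.0]
tool_rot: [3.113, -0.005, -0.265]
force: [-0.0, 0.7, 0.2]
width: 0.1
```

```bash
python3 - <<'E'
from fit import *
plan([417.6,-103.1,30],-0.2556,4,-1); print(stn(read_state()["eef_pos"]))
E
```

```text
from [ 434.7 -110.4   66. ] rot [ 3.113 -0.005 -0.265] d [-17.1   7.3 -36. ] tool d [-18.6  -3.6  35.8] dyaw 0.01 F [-0.   0.7  0.2]
[-1, -0.0046, -0.0009, 0.0089, -0.002]
[-1, -0.0046, -0.0009, 0.0089, -0.002]
[-1, -0.0046, -0.0009, 0.0089, -0.002]
[-1, -0.0046, -0.0009, 0.0089, -0.002]
[-166.6   -2.8   66. ]
```

>>> {"api": "send_rows", "payload": {"rows": [[-1,-0.008,-0.001,0,-0.003],[-1,-0.008,-0.001,0.004,-0.003],[-1,-0.004,-0.001,0.008,-0.002],[-1,-0.001,0,0.008,-0.001],[-1,0,0,0,0]]}}

```text
clock: 11.83
eef_pos: [417.4, -104.5, 44.8]
tool_rot: [3.112, -0.008, -0.258]
force: [1.2, -0.9, -0.2]
width: 0.4
```

```bash
python3 - <<'E'
from fit import *
plan([417.6,-103.1,30],-0.2556,4,-1); print(stn(read_state()["eef_pos"]))
E
```

```text
from [ 417.4 -104.5   44.8] rot [ 3.112 -0.008 -0.258] d [  0.2   1.4 -14.8] tool d [-0.3 -1.8 14.8] dyaw 0.002 F [ 1.2 -0.9 -0.2]
[-1, -0.0001, -0.0005, 0.0037, -0.001]
[-1, -0.0001, -0.0005, 0.0037, -0.001]
[-1, -0.0001, -0.0005, 0.0037, -0.001]
[-1, -0.0001, -0.0005, 0.0037, -0.001]
[-184.8   -1.4   44.8]
```

>>> {"api": "send_rows", "payload": {"rows": [[-1,0,-0.001,0.004,0],[-1,0,-0.001,0.005,0],[-1,0,-0.001,0.005,0],[-1,0,0,0,0]]}}

```text
clock: 12.17
eef_pos: [420.9, -102.7, 31.2]
tool_rot: [3.113, -0.013, -0.259]
force: [-0.4, -0.3, -0.4]
width: 0.1
```

```bash
python3 - <<'E'
from fit import *
plan([433,-107.1,30],-0.2556,3,-1); print(stn(read_state()["eef_pos"]))
p=get_image("wrist"); cv2.imwrite("pics/w10.png",p["image"])
E
```

```text
from [ 420.9 -102.7   31.2] rot [ 3.113 -0.013 -0.259] d [12.1 -4.4 -1.2] tool d [12.9  1.1  1.4] dyaw 0.003 F [-0.4 -0.3 -0.4]
[-1, 0.0043, 0.0004, 0.0005, -0.001]
[-1, 0.0043, 0.0004, 0.0005, -0.001]
[-1, 0.0043, 0.0004, 0.0005, -0.001]
[-181.9    1.2   31.2]
```

View pics/w10.png

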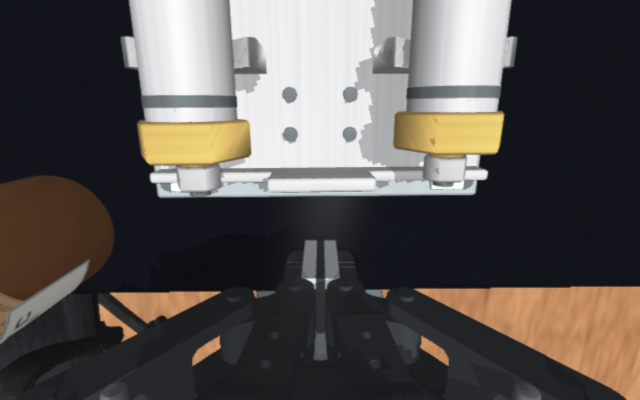

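>>> {"api": "send_rows", "payload": {"rows": [[-1,0.005,0,0,0],[-1,0.006,0,0,0],[-1,0.006,0,0,0],[-1,0.006,0,0,0],[-1,0.006,0,0,0]]}}

```text
clock: 12.63
eef_pos: [449.3, -110.5, 33.1]
tool_rot: [3.114, -0.009, -0.258]
force: [-2.6, 2.1, 2.0]
width: 0.1
```

```bash
python3 - <<'E'
from fit import *
s=read_state(); print(stn(s["eef_pos"]),s["force"],s["tool_rot"])
E
```

```text
[-152.5    0.8   33.1] [-2.57610441  2.07358266  1.96694274] [ 3.11351232 -0.00919627 -0.25805552]
```

>>> {"api": "send_rows", "payload": {"rows": [[-1,0.008,0,0.0005,0],[-1,0.008,0,0.0005,0],[-1,0.008,0,0.0005,0],[-1,0.008,0,0.0005,0],[-1,0.008,0,0.0005,0],[-1,0,0,0,0]]}}

```text
clock: 13.13
eef_pos: [490.4, -122.0, 33.1]
tool_rot: [3.115, -0.006, -0.259]
force: [-0.2, -0.2, -0.6]
width: -0.0
```

```bash
python3 - <<'E'
from fit import *
s=read_state(); print(stn(s["eef_pos"]),s["force"],s["tool_rot"])
p=get_image("wrist"); cv2.imwrite("pics/w11.png",p["image"])
E
```

```text
[-1.098e+02  1.000e-01  3.310e+01] [-0.21804383 -0.22820748 -0.6374164 ] [ 3.11499478 -0.00584696 -0.25893943]
```

View pics/w11.png

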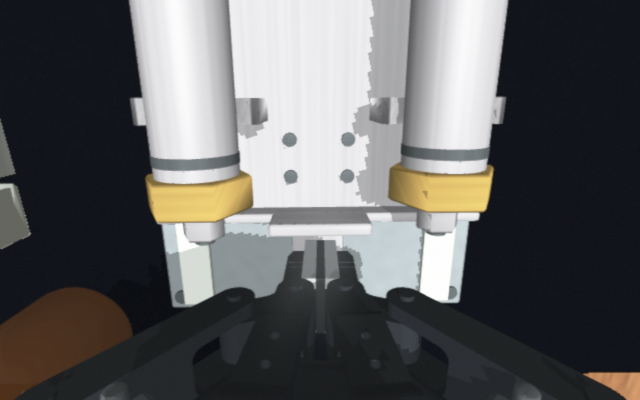

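>>> {"api": "send_rows", "payload": {"rows": [[-1,0.006,0,0.0005,0],[-1,0.008,0,0.0005,0],[-1,0.008,0,0.0005,0],[-1,0.008,0,0.0005,0],[-1,0.006,0,0.0005,0]]}}

```text
clock: 13.6
eef_pos: [522.7, -130.3, 29.3]
tool_rot: [3.116, 0.004, -0.259]
force: [-2.4, -0.1, -0.1]
width: 0.2
```

```bash
python3 - <<'E'
from fit import *
s=read_state(); print(stn(s["eef_pos"]),s["force"],s["tool_rot"])
E
```

```text
[-76.5   0.2  29.3] [-2.44554536 -0.10573524 -0.12948847] [ 3.11610353  0.00411788 -0.2591859 ]
```

>>> {"api": "send_rows", "payload": {"rows": [[-1,0.005,0,-0.001,0],[-1,0.005,0,-0.001,0],[-1,0.004,0,-0.0005,0],[-1,0.004,0,0,0]]}}

```text
clock: 13.93
eef_pos: [542.1, -135.3, 30.9]
tool_rot: [3.116, 0.006, -0.259]
force: [-2.6, 1.2, 1.5]
width: -0.3
```

```bash
python3 - <<'E'
from fit import *
s=read_state(); print(stn(s["eef_pos"]),s["force"],s["tool_rot"])
E
```

```text
[-56.4   0.3  30.9] [-2.5849652   1.18492941  1.46147528] [ 3.11564559  0.00567036 -0.2586344 ]
```

>>> {"api": "send_rows", "payload": {"rows": [[-1,0.003,0,0,0],[-1,0.003,0,0,0],[-1,0.003,0,0,0]]}}

```text
clock: 14.18
eef_pos: [546.1, -136.2, 30.1]
tool_rot: [3.117, 0.017, -0.259]
force: [-7.5, 2.1, 3.0]
width: -0.3
```

```bash
python3 - <<'E'
from fit import *
s=read_state(); print(stn(s["eef_pos"]),s["force"],s["tool_rot"])
E
```

```text
[-52.3   0.4  30.1] [-7.51421043  2.0741303   2.97085583] [ 3.11707986  0.01703517 -0.25875756]
```

>>> {"api": "send_rows", "payload": {"rows": [[-1,0.004,0,0,0],[-1,0.004,0,0,0],[-1,0.004,0,0,0]]}}

```text
clock: 14.43
eef_pos: [545.5, -135.6, 28.3]
tool_rot: [3.12, 0.042, -0.26]
force: [-8.0, 2.7, 3.4]
width: 0.1
```

```bash
python3 - <<'E'
from fit import *
s=read_state(); print(stn(s["eef_pos"]),s["force"],s["tool_rot"])
p=get_image("wrist"); cv2.imwrite("pics/w12.png",p["image"])
E
```

```text
[-53.    0.8  28.3] [-7.96637232  2.67114505  3.43507297] [ 3.12042119  0.04242803 -0.2598943 ]
```

View pics/w12.png

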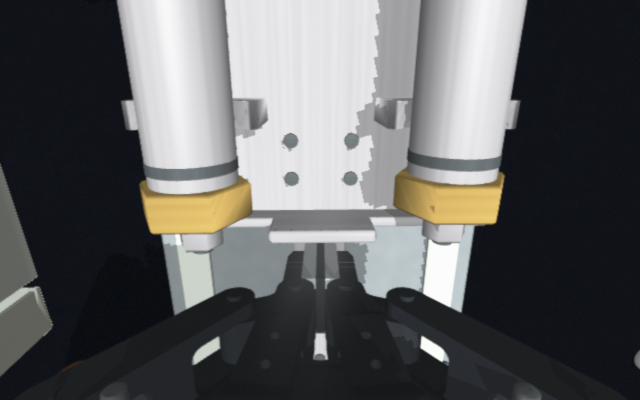

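>>> {"api": "send_rows", "payload": {"rows": [[-1,0.008,0,-0.001,0],[-1,0.008,0,0,0]]}}

```text
clock: 14.65
eef_pos: [544.7, -135.0, 26.6]
tool_rot: [3.124, 0.076, -0.261]
force: [-15.7, 3.4, 6.0]
width: 0.1
```

```bash
python3 - <<'E'
from fit import *
s=read_state(); print(stn(s["eef_pos"]),s["force"],s["tool_rot"])
E
```

```text
[-53.9   1.2  26.6] [-15.74762874   3.36622341   5.96638149] [ 3.12433533  0.0758477  -0.26113975]
```

>>> {"api": "send_rows", "payload": {"rows": [[-1,-0.006,0,0,0],[-1,-0.01,0,-0.001,0],[-1,-0.012,0,-0.002,0],[-1,-0.012,0,-0.002,0],[-1,-0.012,0,-0.002,0],[-1,0,0,0,0]]}}

```text
clock: 15.15
eef_pos: [498.0, -123.5, 38.4]
tool_rot: [3.122, 0.066, -0.262]
force: [-0.7, 0.3, 0.9]
width: -0.1
```

```bash
python3 - <<'E'
from fit import *
p,W,s=wristcloud(); print(stn(s["eef_pos"]),s["force"],s["tool_rot"]); np.save("Ww.npy",W)
cv2.imwrite("pics/w13.png",p["image"])
E
```

```text
[-102.     0.5   38.4] [-0.72353725  0.30885519  0.85950328] [ 3.12207951  0.06586922 -0.26182986]
```

View pics/w13.png

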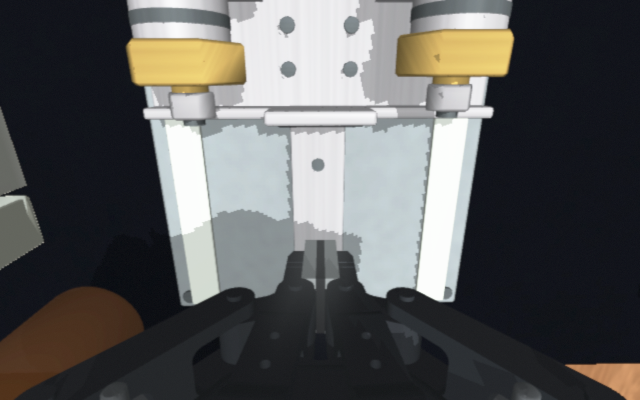

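>>> {"api": "send_rows", "payload": {"rows": [[-1,-0.01,0,-0.01,0],[-1,-0.01,0,-0.02,0],[-1,-0.01,0,-0.025,0],[-1,-0.01,0,-0.025,0],[-1,-0.008,0,-0.025,0],[-1,-0.005,0,-0.02,0],[-1,0,0,0,0]]}}

```text
clock: 15.78
eef_pos: [467.1, -113.5, 172.1]
tool_rot: [3.119, 0.045, -0.262]
force: [0.1, -0.8, -0.4]
width: 0.3
```

```bash
python3 - <<'E'
from fit import *
s=read_state(); print(stn(s["eef_pos"]),s["force"],s["tool_rot"])
for n in ("top","scene"):
    p=get_image(n)
    im=p["image"][100:300,160:480] if n=="top" else p["image"][130:330,200:460]
    cv2.imwrite(f"pics/{n}14.png",cv2.resize(im,None,fx=2.5 if n=="top" else 3,fy=2.5 if n=="top" else 3,interpolation=cv2.INTER_CUBIC))
    us,vs=np.meshgrid(np.arange(640),np.arange(400)); W=world(p,us,vs); W=W[p["z_map"]>0]
    if n=="top":
        L=(W-[596.14,-151.47,0])@Rz(-0.2556)
        for nm,sg in (("loaded",1),("new",-1)):
            tr=L[(L[:,2]>60)&(L[:,2]<90)&(abs(L[:,1]*sg-48)<25)&(abs(L[:,0]-20)<64)]
            b=tr[(tr[:,2]>74)&(abs(tr[:,1]*sg-48)<16)]
            print(nm,np.percentile(tr[:,0],[.5,99]),np.polyfit(b[:,0],b[:,1],1),[np.percentile(b[abs(b[:,0]-x)<12][:,2],90).round(1) for x in (5,35,65)])
        t=L[(abs(L[:,2]-55)<5)&(abs(L[:,1])<24)&(L[:,0]<0)]; print("tab",len(t),np.percentile(t[:,0],[5,50,95]) if len(t) else 0)
        dk=L[(abs(L[:,2]-31)<3)&(abs(L[:,1])<20)&(L[:,0]<85)]; print("deck rear",np.percentile(dk[:,0],[1,2]))
    print(n,[(np.round(a["box"]),round(a["score"],2)) for a in recognise(p,"solvent_amber")[:2]])
E
```

```text
[-134.5    2.4  172.1] [ 0.05041175 -0.75415542 -0.41443906] [ 3.11888994  0.04527587 -0.26173384]
loaded [-36.11662663  82.58619089] [-3.44864565e-04  4.90540988e+01] [np.float64(81.6), np.float64(81.8), np.float64(81.5)]
new [-33.61215084  82.8613278 ] [-3.64642598e-03 -4.64373092e+01] [np.float64(81.5), np.float64(81.8), np.float64(81.3)]
tab 54 [-41.24117479 -37.99455416 -35.21000438]
deck rear [-33.673872   -32.43305976]
top []
scene [(array([231., 259., 271., 327.]), 0.61)]
```

View pics/top14.png

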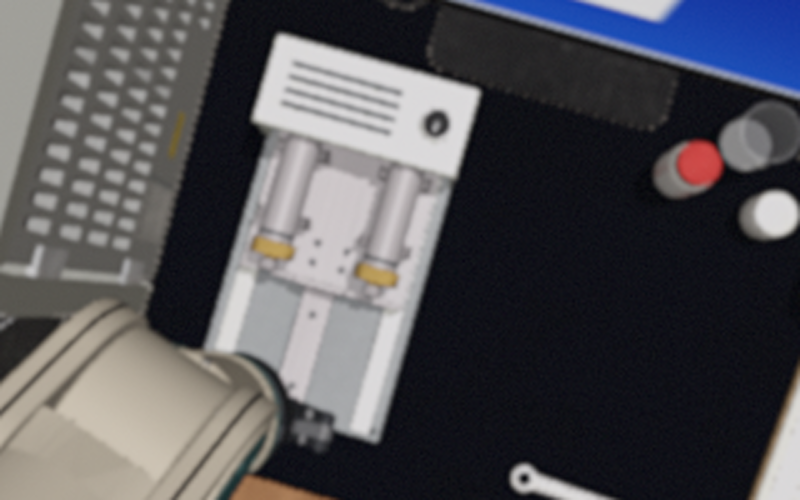

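View pics/scene14.png

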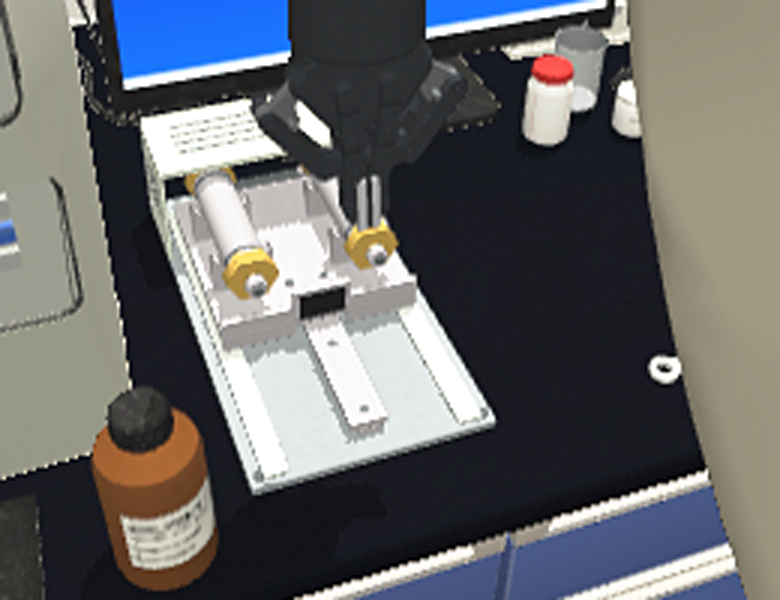

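```bash
python3 - <<'E'
from cell import *
print(finish_job())
E
```

```text
the job is handed in; nothing more can be done
None
```

I laid the loose gas trap into the empty saddles and let go. I then pushed the carriage along the centre line, under the hood, until it stopped against the end stop. I handed the job in at about 16 s, with the gripper clear of everything.

- **Carriage:** in the top camera's depth, the push tab's rear face is about 41 mm short of the station's origin, which is where it should be when fully home. It slid with about 2.5 to 3.5 N and then held against about 16 N.
- **Traps:** both lie level. Their upper surfaces read 81 to 82 mm above the bench along the part not under the hood, to within 0.5 mm. The ends under the hood could not be seen.
- **Bottle:** it stands upright where it was, judging by the scene camera. In the last top picture the network did not find it, and the arm stood between that camera and the bottle, so that check could not confirm it.
- **Disagreements:**
  - The top and wrist cameras differed by about 2 mm sideways; I lined up by the wrist camera.
  - The gripper read about 22 mm open while holding the 32 mm trap. The picture and the weight on the wrist showed it was held properly.
- **Forces:** the highest I read was about 54 N at the wrist, briefly, pressing the trap into its saddles. Forces were only read at the end of each move.

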